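# Rake the bark mulch level in the planting tray

### The arm

A 6-joint arm with a two-finger parallel gripper is mounted at the origin on a cart in front of the work surface, level with it; the furniture and walls round the work are solid. World frame = base frame: x ahead of the robot, y to its left, z up, the work surface at z = 0. Lengths are in m, angles in rad, forces in N, time in s.
With the tool pointing down it reaches from about 0.275 to 0.825 m from the base axis. Payload 4.9 kg.
Tool frame: the origin (TCP) lies midway between the tips of the shut fingers; the grasp point (between the pads) lies 19 mm behind it (bot.grip_depth is the distance from the TCP to the grasp point, in m); y points along the fingers, x is the direction in which the jaws open and shut, and the axes are right-handed (so a half turn about y gives the same grasp; the last joint's range is limited). The gripper opens to 85 mm and grips with 20 to 120 N. Pads are 22 mm wide; open, the fingers measure 114 mm over their backs; the gripper's body (76 mm by 85 mm) begins 54 mm behind the grasp point. The pads swing forward as they close: fully open they stand 13 mm farther back than shut.
Start: joints at [1, 0.326, -0.193, 1.052, 0, 1.437], TCP at [0.233, 0.498, 0.231] pointing down, gripper open.
Joint ranges: [-2.65, 2.65], [-0.97, 1.79], [-1.3, 1.35], [-1.93, 2.1], [-1.47, 1.37], [-3.14, 3.14]. Speed limits (rad/s): [2.57, 2.57, 3.14, 3.14, 3.14, 3.14].

### API

Orientations are given as a unit quaternion [w, x, y, z].
In Python, from cell import bot gives the robot as it stands. Calls block until the motion is done:
- bot.move_pose(position, orientation): joint-space move of the TCP to a pose.
- bot.move_linear(position, speed=0.15, rotation=None, until_force=None): straight line of the TCP; rotation=None keeps the orientation; speed is the mean speed in m/s. With until_force (N) it stops when the force on the tool has changed by that much, and returns True; else False.
- bot.goto_joints(angles): joint-space move.
- bot.set_gripper(opening, grasp_force=None): opening from 0.0 (shut) to 1.0 (fully open); grasp_force is the grip in N (None keeps the last); returns when the fingers have stopped.
- bot.wait(seconds).
- bot.solve_ik(position, orientation): joint angles nearest the present ones, or None.
- bot.camera(name): name is "scene" or "top" or "wrist"; returns the picture (480x640x3 uint8, red, green, blue); there is no depth.
- bot.calibration(name): a dict with "mtx" (3x3 intrinsics, pixels), "extrinsics" (4x4, takes a point from world to camera coordinates); the wrist camera has in their place "hand_eye" (4x4, takes a point from camera to tool coordinates, whose origin is the TCP and whose axes are the tool frame's). Camera axes: x right, y down, z forward; pixel columns grow to the right and rows downward; lengths in m; the calibration is good to about 2 mm. A picture is of the moment at which its call begins: read the wrist's pose just before it. calibration takes no time and is no camera call.
A pose or a line that the arm cannot do raises bot.PlanningError and nothing moves.
- bot.close_job(): hands the job in, once; it reports no verdict.
Trained networks look in the newest picture that a camera, given by its name, has taken for a name from the list of things; names that differ only in an ending like _2 or _b are one class to them, and where a whole thing is asked for, a point or a joint stands for the part that bears it (a point fixed in the world has none). Each returns a list of dicts, best first, with "confidence" (0 to 1); they miss things now and then, are a little off and sometimes report something else, mostly with a low value. They report only what shows in the picture. A call takes as long as a camera call. They do not tell look-alikes from the thing itself.
- bot.search_frame(camera, thing): "bbox" ([left, top, width, height] in pixels, round what is visible of it).
Readings, each from a call of its own:
- bot.read_clock(): time.
- bot.read_joint_positions(): joint angles.
- bot.read_joint_vel(): joint speeds.
- bot.read_joint_efforts(): joint torques, N m.
- bot.read_position(): TCP position.
- bot.read_tool_rot(): TCP orientation.
- bot.read_ft_force(): force on the tool from outside, world axes, zero at the start.
- bot.read_moment(): the same for the moment, N m.
- bot.read_gripper_width(): opening from 0.0 (shut) to 1.0 (fully open).
Only numpy, scipy, OpenCV 4.12 (cv2) and the standard library are available. Lean on these libraries where they do the work, as an engineer would, in place of code of your own. Each camera call takes 0.05 s, during which the arm holds its last target.

### The job

Take the small red-handled rake from its wooden rest and rake the two loose bark chips, which lie on top of the mulch in the planting tray, down into the bare strip at the tray's front, so that both lie flat there and the whole tray is one even layer. Touch the chips only with the rake, and then put the rake back on its rest as it lay.

Things in the scene. Friction and masses are not known exactly. Their poses are not given: they have to be found in the camera images.
- rake_grip (a point): Middle of the level red handle (16 wide, 20 high, 125 long) of a loose 90 g rake: where to grip. x along the handle to the head, y across, z up. Tine tips: a row 82 mm wide along y, 4 thick, 100 mm ahead, 60 mm below; crossbar top 35 mm over the tips. It starts with tines on the table and handle, 75 mm behind this point, in a fixed rest's saddle (40 mm between 11 mm high cheeks, floor 50 mm up).
- tray: Green planting tray, fixed, 224 x 144 mm with its lip (x by y), rim 26 mm high. Origin: centre of its underside; x from its front (robot side) to its back, y left, z up. Inside x -100 to +100, y -60 to +60 mm. From x = -44 to +100 a firm, fixed, flat layer of dark bark chips, top at z = 20 mm; from x = -100 to -44 the bare strip, a firm soil floor at z = 6 mm.
- chip_a: Loose light brown bark chip, 32 x 40 x 14 mm (x, y, z), about 20 g, origin at its centre. Starts flat on top of the dark layer, in the left half of the tray (tray y > 0). Flat in the bare strip its centre is 13 mm above the tray's underside and its top is level with the layer.
- chip_b: Loose light brown bark chip, the same as chip_a, in the right half of the tray (tray y < 0). The two have a gap between them; the rake is wide enough to draw both in one stroke.
There are look-alikes about, which are no part of the job. What is shaped like the chip_a but green is not meant.

How it is judged:
By the outcome, as a careful person would: the job done as asked, in the order asked, and still so for the second after the job is handed in, with the robot touching nothing.
It also fails if it takes over 45 s, if anything falls off the work surface, if the arm or the gripper's body presses on something with over 40 N, if the wrist force passes 120 N, or if a joint passes its speed limit or range.

## Working session

There is one attempt and no reset: what is moved stays moved. The work goes in short steps, each a Python script; the robot and the scene stay as the last script left them, time stands still between calls to the robot, and variables do not carry over. Pictures are saved under pics/ and viewed, and the job is handed in when it is done.

```bash
ls; mkdir -p pics
python3 - <<'E'
from cell import bot
import cv2,numpy as np
np.set_printoptions(precision=4,suppress=True)
for n in ("scene","top"):
    im=bot.camera(n); cv2.imwrite(f"pics/{n}0.png",im[:,:,::-1])
    c=bot.calibration(n); print(n,c["mtx"],c["extrinsics"])
    for t in ("rake_grip","tray","chip_a"):
        print(t,[(d["bbox"],round(d["confidence"],2)) for d in bot.search_frame(n,t)])
print(bot.calibration("wrist")); print(bot.read_clock(),bot.read_tool_rot(), bot.grip_depth)
E
```

```text
pics
scene [[535.1602   0.     317.5726]
 [  0.     535.1602 234.4758]
 [  0.       0.       1.    ]] [[-0.7339 -0.679  -0.016   0.3714]
 [-0.5188  0.5756 -0.6321  0.3803]
 [ 0.4384 -0.4557 -0.7747  0.6441]
 [ 0.      0.      0.      1.    ]]
rake_grip [([376.6, 158.5, 115.5, 45.2], 0.94)]
tray [([176.9, 232.6, 160.6, 125.8], 0.57)]
chip_a [([181.7, 337.2, 26.5, 30.4], 0.96), ([220.9, 275.8, 27.9, 30.0], 0.78), ([235.6, 251.2, 33.1, 28.3], 0.67), ([300.9, 234.9, 26.2, 20.6], 0.57)]
top [[458.9446   0.     329.3206]
 [  0.     458.9446 242.2707]
 [  0.       0.       1.    ]] [[ 0.0204 -0.9994 -0.0274 -0.0811]
 [-0.9891 -0.0161 -0.1466  0.5862]
 [ 0.146   0.0301 -0.9888  0.8314]
 [ 0.      0.      0.      1.    ]]
rake_grip [([425.6, 236.1, 49.2, 105.7], 0.58)]
tray [([227.8, 181.3, 78.5, 117.4], 0.7)]
chip_a [([325.0, 232.5, 24.8, 16.2], 0.73), ([188.8, 231.2, 23.9, 21.3], 0.64), ([269.7, 212.0, 20.5, 17.3], 0.63), ([242.7, 219.8, 19.4, 17.0], 0.55)]
{'mtx': array([[365.3641,   0.    , 322.9387],
       [  0.    , 365.3641, 237.0034],
       [  0.    ,   0.    ,   1.    ]]), 'hand_eye': array([[ 1.    ,  0.0001, -0.0002,  0.0012],
       [ 0.0002, -0.2864,  0.9581, -0.1427],
       [ 0.    , -0.9581, -0.2864,  0.0725],
       [ 0.    ,  0.    ,  0.    ,  1.    ]])}
0.4 [-0.5964  0.5965  0.3797 -0.3799] 0.0187
```

View pics/scene0.png

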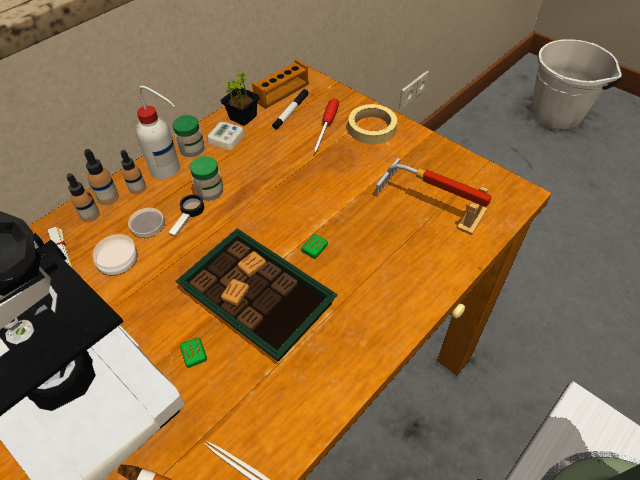

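View pics/top0.png

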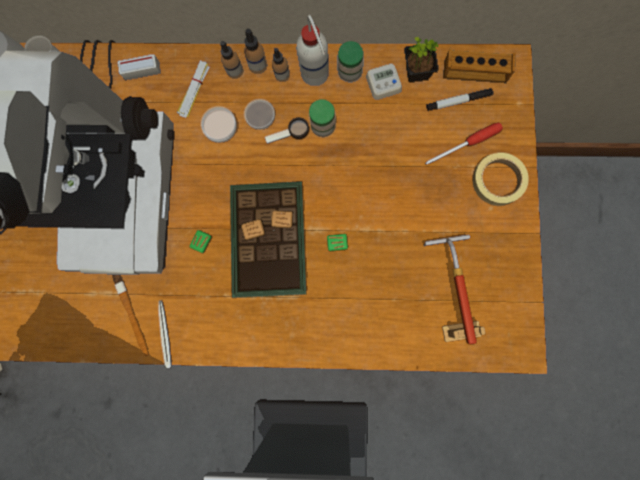

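Run:
```python
import cv2
a=cv2.imread("pics/top0.png")
cv2.imwrite("pics/top0a.png",cv2.resize(a[160:310,210:350],None,fx=4,fy=4,interpolation=cv2.INTER_CUBIC))
cv2.imwrite("pics/top0b.png",cv2.resize(a[220:370,390:530],None,fx=4,fy=4,interpolation=cv2.INTER_CUBIC))
```

```text
(no output)
```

View pics/top0a.png

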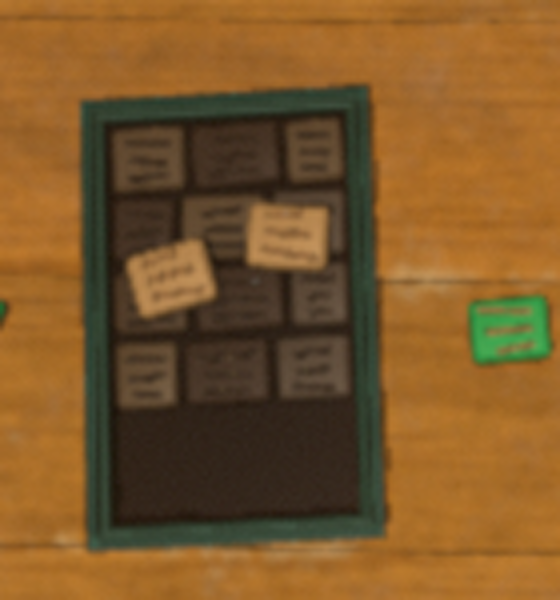

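View pics/top0b.png

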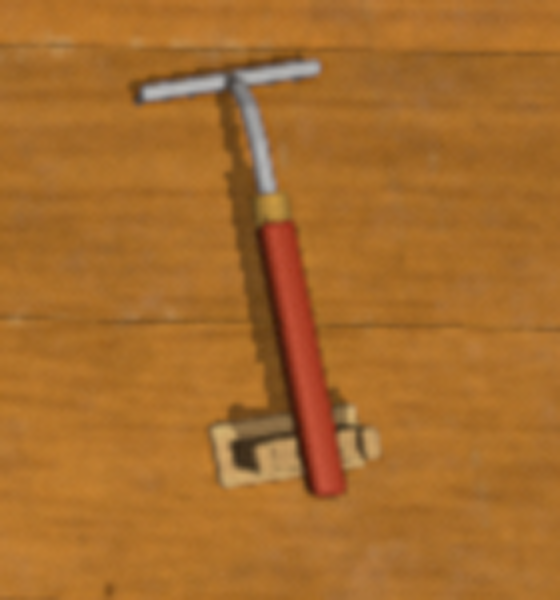

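```bash
cat > fit.py <<'E'
import cv2,numpy as np
from scipy.optimize import minimize
from scipy.spatial.transform import Rotation as R
np.set_printoptions(precision=4,suppress=True)
def proj(P,K,E):
    p=(E[:3,:3]@np.atleast_2d(P).T+E[:3,3:]).T
    return (p/p[:,2:])[:,:2]@K[:2,:2].T+K[:2,2]
def box(x,y,yaw,size,z0,off=(0,0)):
    c=np.array([[i,j,k] for i in(-.5,.5) for j in(-.5,.5) for k in(0,1)])*size
    c[:,0]+=off[0];c[:,1]+=off[1]
    M=R.from_euler('z',yaw).as_matrix(); return c@M.T+[x,y,z0]
def pix2plane(uv,K,E,z):
    d=np.linalg.inv(K)@[uv[0],uv[1],1]; d=E[:3,:3].T@d; o=-E[:3,:3].T@E[:3,3]
    return o+d*(z-o[2])/d[2]
def rasterize(P,K,E,shape):
    S=16;h=cv2.convexHull(proj(P,K,E).astype(np.float32)).reshape(-1,2)
    m=np.zeros(shape,np.uint8); cv2.fillConvexPoly(m,np.round(h*S).astype(np.int32),255,cv2.LINE_AA,4); return m/255.
def fit(obs,size,z0,x0,off=(0,0),pxw=None):
    # obs: list of (mask float, K, E)
    masks=[(cv2.GaussianBlur(m.astype(float),(0,0),1.0),K,E) for m,K,E in obs]
    def cost(q):
        s=0
        for m,K,E in masks:
            r=cv2.GaussianBlur(rasterize(box(q[0]/100,q[1]/100,q[2]/5,size,z0,off),K,E,m.shape),(0,0),1.0)
            s+=((m-r)**2).sum()/max(m.sum(),1)
        return s
    best=None
    for dy in(-.15,0,.15):
        q0=np.array([x0[0]*100,x0[1]*100,(x0[2]+dy)*5])
        r=minimize(cost,q0,method='Nelder-Mead',options=dict(initial_simplex=np.vstack([q0]+[q0+d for d in np.eye(3)*.6]),xatol=.003,fatol=1e-5,maxiter=400))
        if best is None or r.fun<best.fun: best=r
    return np.array([best.x[0]/100,best.x[1]/100,best.x[2]/5]),best.fun
def blob(mask,seed=None):
    n,l,s,c=cv2.connectedComponentsWithStats(mask.astype(np.uint8))
    i=l[seed[1],seed[0]] if seed else 1+np.argmax(s[1:,4]); return l==i
E
cat > e1.py <<'E'
from cell import bot
from fit import *
cam={n:(cv2.imread(f"pics/{n}0.png"),bot.calibration(n)["mtx"],bot.calibration(n)["extrinsics"]) for n in("scene","top")}
for n,(a,K,E) in cam.items(): print(n,"centre",-E[:3,:3].T@E[:3,3])
def roi(m,b,p=6):
    o=np.zeros_like(m);x,y,w,h=map(int,b);o[y-p:y+h+p,x-p:x+w+p]=m[y-p:y+h+p,x-p:x+w+p];return o
RK=dict(scene=(376,158,116,46),top=(425,236,50,106)); TR=dict(scene=(177,232,160,126),top=(228,181,78,117))
CH=dict(scene=((220,276,28,30),(235,251,33,28)),top=((242,220,20,17),(270,211,21,18)))
red=[];tray=[];ca=[];cb=[]
for n,(a,K,E) in cam.items():
    hsv=cv2.cvtColor(a,cv2.COLOR_BGR2HSV);h,s,v=[hsv[:,:,i].astype(int) for i in range(3)]
    m=((h<7)|(h>172))&(s>150)&(v>60); m=blob(roi(m,RK[n])); red.append((m,K,E))
    t=roi((~((h>8)&(h<20)&(v>105)&(s>170))),TR[n],3)
    t=blob(t);hull=np.argwhere(t)[:,::-1]; tm=np.zeros(a.shape[:2],np.uint8);cv2.fillConvexPoly(tm,cv2.convexHull(hull.astype(np.int32)),1);tray.append((tm,K,E))
    c=[blob(roi((v>120)&(h<25)&(s>60),b,4)) for b in CH[n]]
    ca.append((c[0],K,E));cb.append((c[1],K,E))
    o=a.copy();o[m]=(255,0,255);o[c[0]]=(255,255,0);o[c[1]]=(0,255,255);cv2.drawContours(o,cv2.findContours(tm,0,1)[0],-1,(255,255,255),1);cv2.imwrite(f"pics/mask_{n}.png",o)
K,E=cam["top"][1:]
p=pix2plane((267,240),K,E,.02);print("tray guess",p)
for name,obs,size,z0,uv,yaw in(("handle",red,(.125,.016,.02),.05,(464,308),.15),("tray",tray,(.224,.144,.026),0,(267,240),0),("a",ca,(.032,.04,.014),.02,(252,230),.2),("b",cb,(.032,.04,.014),.02,(281,219),0)):
    g=pix2plane(uv,K,E,z0)
    for nm,ob in(("both",obs),("scene",obs[:1]),("top",obs[1:])):
        print(name,nm,*fit(ob,size,z0,(g[0],g[1],yaw)))
E
python3 e1.py
```

```text
scene centre [0.1875 0.3268 0.7453]
top centre [ 0.46   -0.0966  0.9058]
tray guess [0.5933 0.0526 0.02  ]
handle both [ 0.4665 -0.3188  0.1702] 0.7027945469924994
handle scene [ 0.4668 -0.3189  0.1656] 0.20284032635713914
handle top [ 0.4681 -0.3187  0.1749] 0.49556154057814356
tray both [0.596 0.052 0.064] 0.07644661155402702
tray scene [0.598  0.0491 0.072 ] 0.026964451112846524
tray top [0.5939 0.0556 0.041 ] 0.01954581742074688
a both [0.6134 0.0804 0.3323] 0.5177355936331121
a scene [0.6144 0.078  0.4371] 0.3236435274332126
a top [0.6137 0.0805 0.3199] 0.17845529119435177
b both [ 0.6356  0.0235 -0.1016] 0.5397311585515674
b scene [ 0.6355  0.0223 -0.0308] 0.3547787146534792
b top [ 0.6346  0.0243 -0.0464] 0.17084195965723184
```

View pics/mask_top.png

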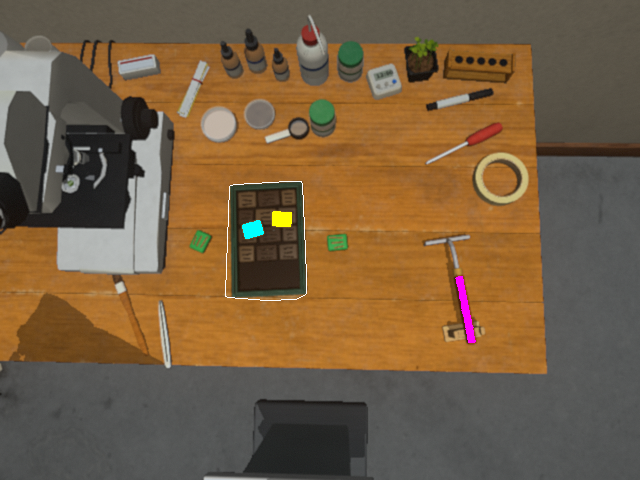

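```bash
cat > u.py <<'E'
from cell import bot
from fit import *
def quat(yaw,s=1):
    # s=+1: tool z ahead (+x), tool x = -y ; s=-1: opposite.  yaw = rake x direction
    X=np.array([np.cos(yaw),np.sin(yaw),0]);Z=np.array([0,0,1.]);Y=np.cross(Z,X)
    M=np.column_stack([-s*Y,-Z,s*X]); q=R.from_matrix(M).as_quat(); return np.array([q[3],*q[:3]])
def rot(q): return R.from_quat([q[1],q[2],q[3],q[0]]).as_matrix()
def wristE():
    c=bot.calibration("wrist");T=np.eye(4);T[:3,:3]=rot(bot.read_tool_rot());T[:3,3]=bot.read_position()
    return c["mtx"],np.linalg.inv(T@c["hand_eye"])
def shot(n,name):
    K,E=wristE() if n=="wrist" else (bot.calibration(n)["mtx"],bot.calibration(n)["extrinsics"])
    im=bot.camera(n)[:,:,::-1].copy();cv2.imwrite(f"pics/{name}.png",im);np.savez(f"pics/{name}.npz",K=K,E=E);return im,K,E
E
python3 - <<'E'
from u import *
print(rot(bot.read_tool_rot()),bot.read_position())
for s in(1,-1):
    for p,y in(((.47,-.32,.25),.17),((.47,-.32,.041),.17),((.55,.05,.063),.05),((.45,.05,.063),.05),((.55,.05,.25),.05),((.596,.052,.25),.05)):
        q=bot.solve_ik(p,quat(y,s)); print(s,p,None if q is None else np.array(q))
E
```

```text
[[ 0.423  -0.0002 -0.9061]
 [ 0.9061 -0.0002  0.423 ]
 [-0.0003 -1.      0.0001]] [0.2326 0.4983 0.2312]
1 (0.47, -0.32, 0.25) [-0.7276  0.3495 -0.1102  1.1111  0.      2.244 ]
1 (0.47, -0.32, 0.041) [-0.7276  0.5531 -0.3774  0.6403  0.      2.244 ]
1 (0.55, 0.05, 0.063) [-0.043   0.4992 -0.404   0.6676  0.      3.0486]
1 (0.45, 0.05, 0.063) [-0.0526  0.3512 -0.6618  0.5579  0.      3.039 ]
1 (0.55, 0.05, 0.25) [-0.043   0.3188 -0.1543  1.0977  0.      3.0486]
1 (0.596, 0.052, 0.25) [-0.0363  0.4059 -0.0264  1.1385  0.      3.0553]
-1 (0.47, -0.32, 0.25) [-0.7276  0.3495 -0.1102  1.1111  0.     -0.8976]
-1 (0.47, -0.32, 0.041) [-0.7276  0.5531 -0.3774  0.6403  0.     -0.8976]
-1 (0.55, 0.05, 0.063) [-0.043   0.4992 -0.404   0.6676  0.     -0.093 ]
-1 (0.45, 0.05, 0.063) [-0.0526  0.3512 -0.6618  0.5579  0.     -0.1026]
-1 (0.55, 0.05, 0.25) [-0.043   0.3188 -0.1543  1.0977  0.     -0.093 ]
-1 (0.596, 0.052, 0.25) [-0.0363  0.4059 -0.0264  1.1385  0.     -0.0863]
```

Run:
```python
from u import *
K=bot.calibration("top")["mtx"];E=bot.calibration("top")["extrinsics"]
for uv,z in(((162,270),.03),((60,270),.03),((155,115),.1),((545,370),0),((330,365),0),((50,215),.15)): print(uv,pix2plane(uv,K,E,z))
q0=np.array(bot.read_joint_positions())
th=np.arctan2(.498,.233)
p=[.40*np.cos(th),.40*np.sin(th),.26]
o=bot.read_tool_rot()
bot.move_linear(p,speed=.3)
q=np.array(bot.solve_ik([.42,-.33,.26],quat(.17,-1)));print(q)
j=np.array(bot.read_joint_positions());m=j.copy();m[0]=0.0;m[5]=0.2
bot.goto_joints(m); bot.goto_joints(q)
print(bot.read_clock(),bot.read_position())
shot("wrist","w1")
for t in("rake_grip","chip_a"): print(t,[(np.round(d["bbox"]),round(d["confidence"],2)) for d in bot.search_frame("wrist",t)])
```

```text
(162, 270) [0.5299 0.2523 0.03  ]
(60, 270) [0.5263 0.4526 0.03  ]
(155, 115) [0.8145 0.2593 0.1   ]
(545, 370) [ 0.356  -0.4825  0.    ]
(330, 365) [ 0.3557 -0.0752  0.    ]
(50, 215) [0.611  0.4049 0.15  ]
[-0.8042  0.2791 -0.1837  1.108   0.     -0.9742]
3.925 [ 0.4204 -0.3289  0.2601]
rake_grip [(array([286., 190.,  77., 170.]), 0.79)]
chip_a []
```

View pics/w1.png

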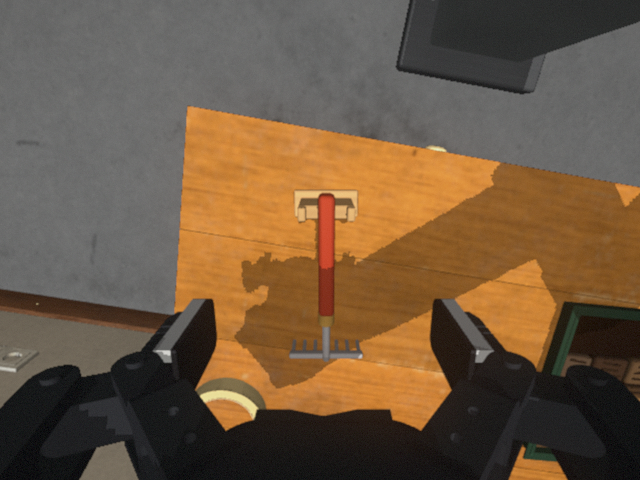

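Run:
```python
from fit import *
a=cv2.imread("pics/w1.png");d=np.load("pics/w1.npz");K,E=d["K"],d["E"]
cv2.imwrite("pics/w1c.png",cv2.resize(a[180:370,270:380],None,fx=3.1,fy=3.1,interpolation=cv2.INTER_CUBIC))
print("cam",-E[:3,:3].T@E[:3,3])
hsv=cv2.cvtColor(a,cv2.COLOR_BGR2HSV);h,s,v=[hsv[:,:,i].astype(int) for i in range(3)]
m=((h<7)|(h>172))&(s>150)&(v>50);o=np.zeros_like(m);o[185:330,305:350]=m[185:330,305:350];m=blob(o)
ys,xs=np.where(m);print("red",xs.min(),xs.max(),ys.min(),ys.max())
for y in(200,220,250,280,310):
    r=np.where(m[y])[0];print(y,r.min(),r.max())
f=fit([(m,K,E)],(.125,.016,.02),.05,(.467,-.319,.17));print(f)
# heights check: top edge width & ends at z .07
for uv in((326.5,316),(291,353),(362,355)): print(uv,pix2plane(uv,K,E,.07 if uv[1]<330 else .035),pix2plane(uv,K,E,.06))
```

```text
cam [ 0.3495 -0.3401  0.4027]
red 319 334 195 314
200 319 333
220 319 333
250 319 333
280 319 332
310 320 332
(array([ 0.4714, -0.3164,  0.1759]), np.float64(0.16776687489957315))
(326.5, 316) [ 0.5294 -0.3056  0.07  ] [ 0.5348 -0.3046  0.06  ]
(291, 353) [ 0.6025 -0.3343  0.035 ] [ 0.5853 -0.3347  0.06  ]
(362, 355) [ 0.5911 -0.2526  0.035 ] [ 0.5746 -0.2585  0.06  ]
```

View pics/w1c.png

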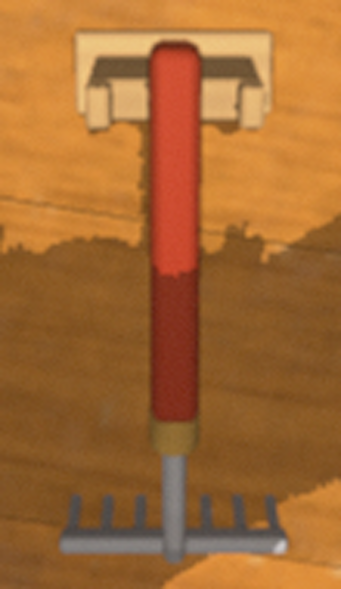

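Run:
```python
from fit import *
d=np.load("pics/w1.npz");K,E=d["K"],d["E"]
for u,v,z in((75,497,0),(107,497,0),(240,497,0),(272,497,0),(60,545,.033),(287,545,.033),(175,50,.065),(175,100,.05)): print((u,v),pix2plane((270+u/3.1,180+v/3.1),K,E,z))
```

```text
(75, 497) [ 0.6078 -0.3325  0.    ]
(107, 497) [ 0.6055 -0.3197  0.    ]
(240, 497) [ 0.5963 -0.2666  0.    ]
(272, 497) [ 0.5941 -0.2538  0.    ]
(60, 545) [ 0.608  -0.3356  0.033 ]
(287, 545) [ 0.5933 -0.2512  0.033 ]
(175, 50) [ 0.4092 -0.3268  0.065 ]
(175, 100) [ 0.4276 -0.3234  0.05  ]
```

Run:
```python
from u import *
bot.move_pose([.525,.05,.27],quat(.05,-1))
print(bot.read_clock(),bot.read_position())
shot("wrist","w2")
for t in("chip_a","tray"): print(t,[(np.round(d["bbox"]),round(d["confidence"],2)) for d in bot.search_frame("wrist",t)])
```

```text
5.5417 [0.5251 0.0492 0.27  ]
chip_a [(array([329., 264.,  37.,  31.]), 0.91), (array([188., 235.,  40.,  27.]), 0.86), (array([279., 276.,  35.,  30.]), 0.66), (array([416., 239.,  41.,  35.]), 0.66)]
tray [(array([254., 161., 135., 191.]), 0.62)]
```

View pics/w2.png

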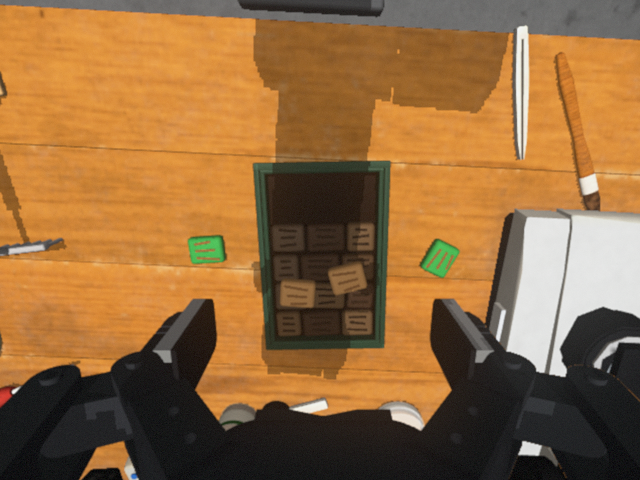

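Run:
```python
import cv2
a=cv2.imread("pics/w2.png")
cv2.imwrite("pics/w2c.png",cv2.resize(a[155:355,248:398],None,fx=3,fy=3,interpolation=cv2.INTER_CUBIC)+0)
```

```text
(no output)
```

View pics/w2c.png

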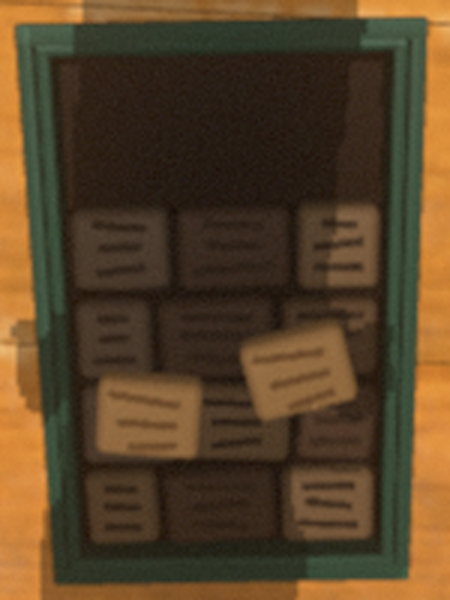

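Run:
```python
from fit import *
d=np.load("pics/w2.npz");K,E=d["K"],d["E"]
P=lambda l,z:np.array([pix2plane((248+(u+.5)/3-.5,155+(v+.5)/3-.5),K,E,z) for u,v in l])
t=P([(15,25),(428,18),(407,578),(57,582)],.026);print(t)
print("sides",[np.linalg.norm(t[i]-t[(i+1)%4]) for i in range(4)])
c=t.mean(0);ax=(t[2]+t[3]-t[0]-t[1]);yaw=np.arctan2(ax[1],ax[0]);ay=(t[1]+t[2]-t[0]-t[3]);print("tray",c,yaw,np.arctan2(-ay[0],ay[1]))
M=R.from_euler('z',-yaw).as_matrix()
for n,l in(("a",[(240,345),(345,320),(357,390),(262,420)]),("b",[(103,375),(203,378),(198,460),(95,452)])):
    q=P(l,.034);print(n,q.mean(0),[round(np.linalg.norm(q[i]-q[(i+1)%4]),4) for i in range(4)],"\n in tray",(q-c)@M.T)
print("edge",(P([(70,207),(380,203)],.02)-c)@M.T)
```

```text
[[ 0.4918 -0.0251  0.026 ]
 [ 0.4824  0.1178  0.026 ]
 [ 0.7044  0.1319  0.026 ]
 [ 0.7134 -0.0095  0.026 ]]
sides [np.float64(0.1432564727103758), np.float64(0.22251334479668905), np.float64(0.141693631319069), np.float64(0.22214421999008016)]
tray [0.598  0.0538 0.026 ] 0.0671415382334311 0.06454893445223286
a [0.6122 0.0821 0.034 ] [np.float64(0.0398), np.float64(0.0285), np.float64(0.0376), np.float64(0.0316)] 
 in tray [[ 0.006   0.0047  0.008 ]
 [-0.0031  0.0435  0.008 ]
 [ 0.0249  0.0483  0.008 ]
 [ 0.0366  0.0126  0.008 ]]
b [0.6344 0.0264 0.034 ] [np.float64(0.0374), np.float64(0.034), np.float64(0.0395), np.float64(0.0321)] 
 in tray [[ 0.0172 -0.0466  0.008 ]
 [ 0.019  -0.0093  0.008 ]
 [ 0.0529 -0.012   0.008 ]
 [ 0.0489 -0.0513  0.008 ]]
edge [[-0.0442 -0.0573 -0.006 ]
 [-0.0437  0.0573 -0.006 ]]
```

Run:
```python
from u import *
yaw=.172;q=quat(yaw,-1);X=np.array([np.cos(yaw),np.sin(yaw),0])
g=np.array([.601,-.293,0])-.102*X; g[2]=.0413
print(g)
bot.set_gripper(.6)
bot.move_pose(g+[0,0,.12],q); bot.move_linear(g+[0,0,.04],speed=.2)
shot("wrist","w3")
f=bot.move_linear(g,speed=.1,until_force=5);print(f,bot.read_position(),bot.read_clock())
shot("wrist","w4"); shot("scene","s1")
```

```text
[ 0.5005 -0.3105  0.0413]
False [ 0.5008 -0.3107  0.0418] 8.6833
```

View pics/w4.png

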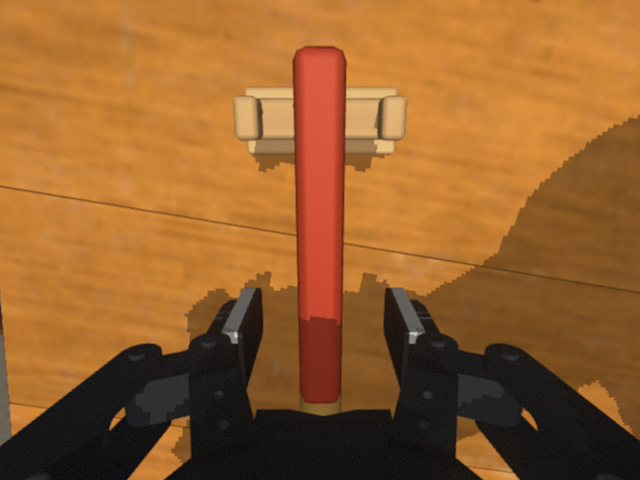

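View pics/s1.png

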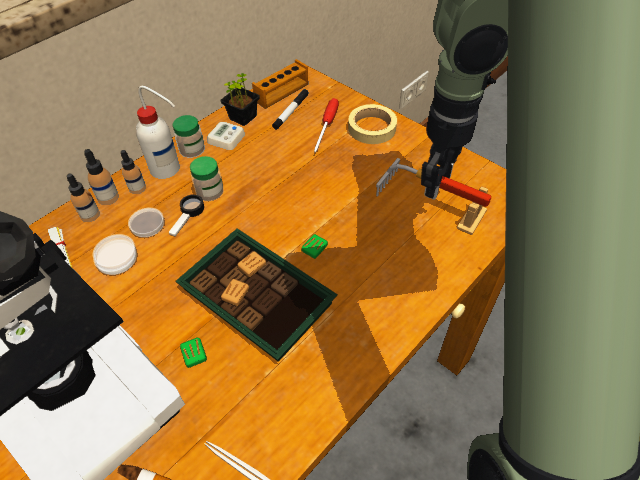

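Run:
```python
from u import *
bot.set_gripper(0.0,grasp_force=70)
p=np.array(bot.read_position());np.save("grip.npy",p);print(p,bot.read_gripper_width(),bot.read_ft_force())
bot.move_linear(p+[0,0,.03],speed=.1);print(bot.read_ft_force(),bot.read_moment(),bot.read_gripper_width())
bot.move_linear(p+[0,0,.11],speed=.25)
print(bot.read_clock());shot("wrist","w5");shot("top","t2")
```

```text
[ 0.5008 -0.3107  0.0419] 0.17347138315440563 [-0.6138  0.1512  5.225 ]
[-0.5542  0.4933 -0.9802] [-0.0034  0.0116  0.0015] 0.17324652970590548
10.1167
```

View pics/w5.png

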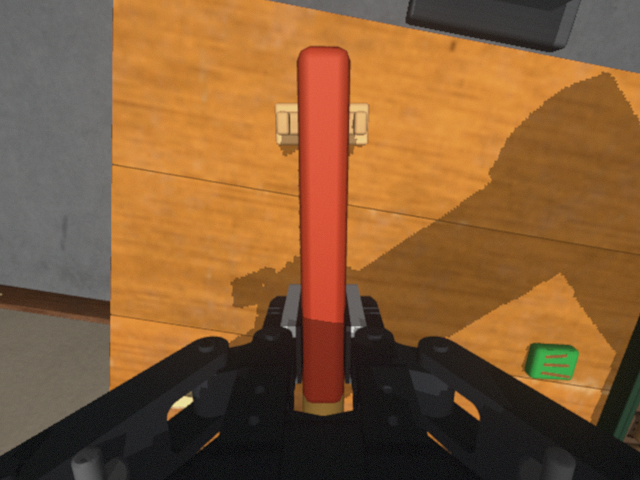

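View pics/t2.png

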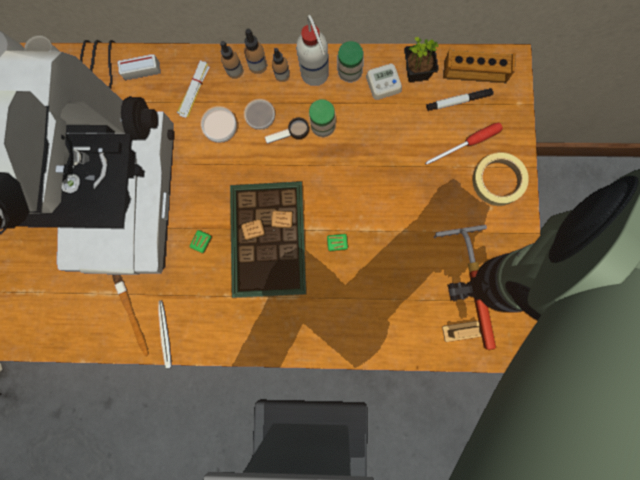

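```bash
cat >> u.py <<'E'
TC=np.array([.598,.054,0]);TY=.066;D=.102;ZG=.0419
def tcp(tx,ty,tz,dyaw=0):
    M=R.from_euler('z',TY).as_matrix();w=TC+M@np.array([tx,ty,0]);Y=TY+dyaw
    w=w-D*np.array([np.cos(Y),np.sin(Y),0]);w[2]=tz+ZG;return w
QT=quat(TY,-1)
E
python3 - <<'E'
from u import *
bot.move_pose(tcp(.072,-.001,.10),QT)
bot.move_linear(tcp(.072,-.001,.045),speed=.2)
print(bot.read_position(),bot.read_ft_force(),bot.read_clock())
shot("scene","s2");shot("top","t3")
E
python3 - <<'E'
import cv2
a=cv2.imread("pics/s2.png");b=cv2.imread("pics/t3.png")
cv2.imwrite("pics/s2c.png",cv2.hconcat([cv2.resize(a[160:370,150:360],(400,400)),cv2.resize(b[160:310,190:340],(400,400))]))
E
```

```text
[0.5678 0.0501 0.0867] [-0.0245 -0.4232 -0.2273] 12.0167
```

View pics/s2c.png

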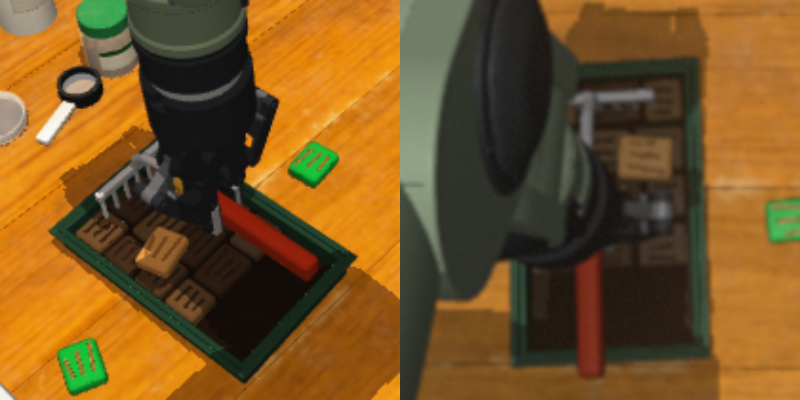

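Run:
```python
from u import *
K=bot.calibration("top")["mtx"];E=bot.calibration("top")["extrinsics"]
M=R.from_euler('z',-TY).as_matrix()
for u in((652,95),(588,98)): print(M@(pix2plane((190+(u[0]-400)*.375,160+u[1]*.375),K,E,.08)-TC))
r=bot.move_linear(tcp(.072,-.001,.016),speed=.05,until_force=2.5)
p=np.array(bot.read_position());print("touch",r,p,"tip z",p[2]-ZG,bot.read_ft_force(),bot.read_clock())
```

```text
[ 0.0671 -0.0452  0.08  ]
[ 0.0673 -0.0005  0.08  ]
touch True [0.5676 0.0511 0.0602] tip z 0.018259792052150434 [0.5056 0.3848 2.9406] 12.6417
```

```bash
cat >> u.py <<'E'
ZT=.0604   # TCP z with tips on the layer
def tz(tx,ty,h): # h: tip height above layer
    w=tcp(tx,ty,0);w[2]=ZT+h;return w
def crop(name):
    a,_,_=shot("scene",name+"s");b,_,_=shot("top",name+"t")
    cv2.imwrite(f"pics/{name}.png",cv2.hconcat([cv2.resize(a[190:370,170:350],(400,400)),cv2.resize(b[170:310,200:340],(400,400))]))
E
python3 - <<'E'
from u import *
bot.move_linear(tz(.072,-.001,.0018),speed=.03)
print(bot.read_ft_force())
bot.move_linear(tz(-.025,-.001,.0018),speed=.07)
print(bot.read_ft_force(),bot.read_position(),bot.read_clock());crop("c1")
E
```

```text
[ 0.9833 -0.4146 -0.6877]
[ 0.2762  0.233  -0.7579] [0.4717 0.0446 0.0622] 14.425
```

View pics/c1.png

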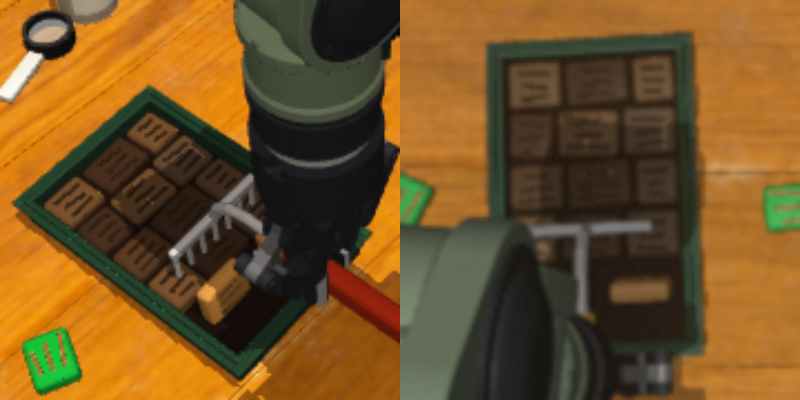

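Run:
```python
from u import *
bot.move_linear(tz(-.043,-.001,.0018),speed=.05)
print(bot.read_ft_force(),bot.read_clock());crop("c2")
```

```text
[ 0.4578  0.2001 -1.1765] 15.0333
```

View pics/c2.png

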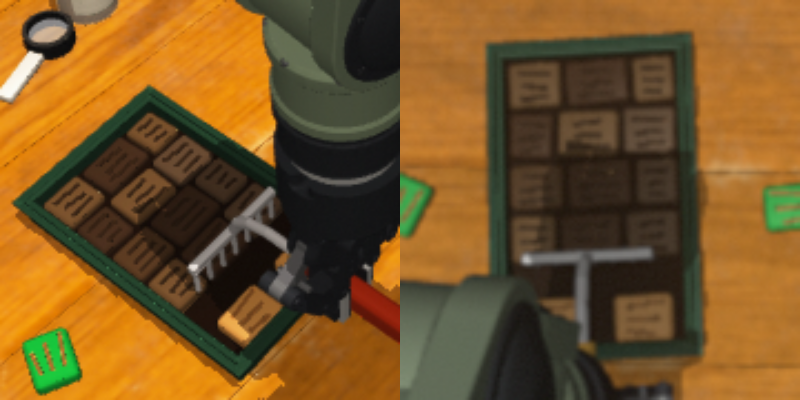

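Run:
```python
from u import *
bot.move_linear(tz(-.03,-.001,.06),speed=.2)
bot.move_pose(tz(-.03,-.16,.08),QT)
print(bot.read_clock());crop("c3")
```

```text
16.2667
```

View pics/c3.png

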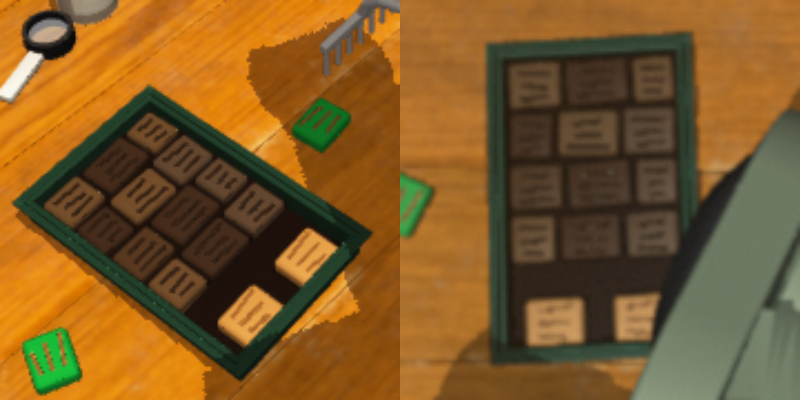

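```bash
cat > chk.py <<'E'
import sys
from u import *
n=sys.argv[1];M=R.from_euler('z',-TY).as_matrix();Mi=M.T
for k in("s","t"):
    a=cv2.imread(f"pics/{n}{k}.png");d=np.load(f"pics/{n}{k}.npz");K,E=d["K"],d["E"]
    hsv=cv2.cvtColor(a,cv2.COLOR_BGR2HSV);h,s,v=[hsv[:,:,i].astype(int) for i in range(3)]
    # rectify strip: inside strip polygon at z=.026
    poly=proj([TC+Mi@np.array([x,y,0])+[0,0,.02] for x,y in((-.1,-.06),(-.1,.06),(-.05,.06),(-.05,-.06))],K,E)
    pm=np.zeros(a.shape[:2],np.uint8);cv2.fillConvexPoly(pm,np.round(poly).astype(int),1)
    pm=cv2.dilate(pm,np.ones((3,3)))
    m=(v>105)&(h<25)&(s>50)&(pm>0)
    nn,l,st,c=cv2.connectedComponentsWithStats(m.astype(np.uint8))
    for i in range(1,nn):
        if st[i,4]<60: continue
        g=pix2plane(c[i],K,E,.02)
        f,e=fit([(l==i,K,E)],(.032,.04,.014),.006,(g[0],g[1],TY))
        print(k,st[i],"tray",(M@(np.array([f[0],f[1],0])-TC))[:2],"yaw",f[2]-TY,"err",e)
    cv2.drawContours(a,[np.round(poly).astype(int)],-1,(255,0,0),1)
    x,y=poly.mean(0).astype(int);w=cv2.resize(a[y-40:y+40,x-50:x+50],None,fx=4,fy=4,interpolation=cv2.INTER_CUBIC)
    cv2.imwrite(f"pics/{n}{k}z.png",w)
a=cv2.vconcat([cv2.imread(f"pics/{n}sz.png"),cv2.imread(f"pics/{n}tz.png")]);cv2.imwrite(f"pics/{n}z.png",cv2.resize(a,None,fx=.9,fy=.9))
E
python3 chk.py c3
```

```text
s [294 293  28  26 397] tray [-0.0844 -0.0357] yaw 0.19076350696737726 err 0.3575257570666403
s [268 318  29  28 435] tray [-0.0843  0.0255] yaw -0.01928647875141626 err 0.3533527451342796
t [275 273  16  16 218] tray [-0.0849 -0.0276] yaw -0.09540434986330207 err 0.5645633165135528
t [244 274  21  17 317] tray [-0.0859  0.0283] yaw 0.01988296393452542 err 0.1175503090884579
```

View pics/c3z.png

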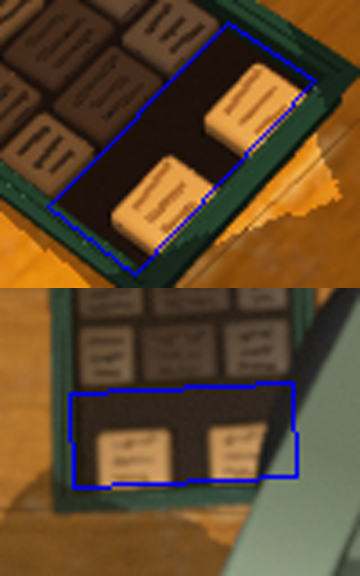

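```bash
python3 - <<'E'
from u import *
bot.move_pose(tz(-.081,-.001,.07),QT)
bot.move_linear(tz(-.081,-.001,.012),speed=.15)
f0=np.array(bot.read_ft_force())
r=bot.move_linear(tz(-.081,-.001,-.004),speed=.03,until_force=3)
p=np.array(bot.read_position());print(r,p[2]-ZT,f0,bot.read_ft_force())
bot.move_linear(tz(-.081,-.001,.07),speed=.2)
# wrist view of strip from behind
bot.move_pose(tz(-.03,-.20,.10),QT);print(bot.read_clock())
shot("wrist","w6");crop("c4")
E
python3 chk.py c4
```

```text
True -0.0008892898640477515 [-0.1003  0.6158 -1.6101] [-0.5524  0.3461  4.7484]
19.4167
s [294 293  28  26 395] tray [-0.083 -0.035] yaw 0.1098589613626654 err 0.36521708144151077
s [268 318  29  28 421] tray [-0.0831  0.0253] yaw -0.005568175752445448 err 0.3885836408468147
t [275 273  21  16 320] tray [-0.0854 -0.0326] yaw 0.014106230634218744 err 0.09701671489900732
t [244 274  21  16 303] tray [-0.0843  0.0276] yaw -0.005209994427297651 err 0.15409469372405532
```

View pics/c4z.png

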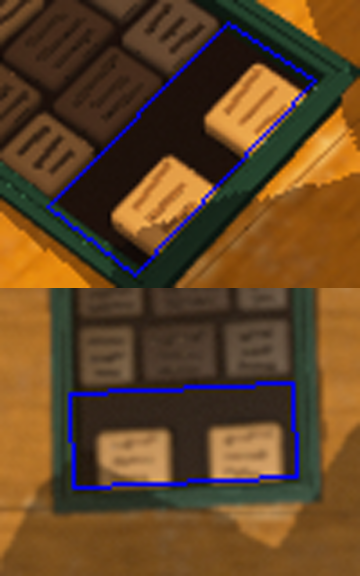

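View pics/w6.png

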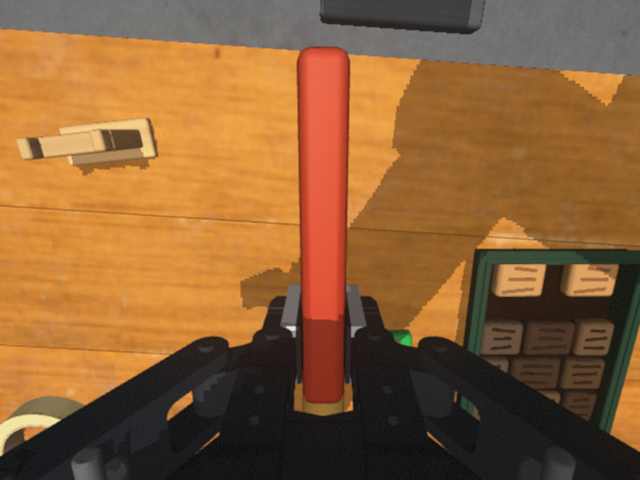

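Run:
```python
from u import *
p=np.load("grip.npy");q=quat(.172,-1)
bot.move_pose(p+[0,0,.11],q)
bot.move_linear(p+[0,0,.03],speed=.2)
print(bot.read_position(),bot.read_ft_force())
shot("wrist","w7")
bot.move_linear(p+[0,0,.006],speed=.08)
r=bot.move_linear(p-[0,0,.001],speed=.03,until_force=2)
print(r,bot.read_position()-p,bot.read_ft_force(),bot.read_clock())
shot("wrist","w8");shot("scene","s8")
```

```text
[ 0.5012 -0.3098  0.0725] [ 0.0586 -0.2416 -0.9633]
True [ 0.0008 -0.0007  0.0001] [1.0432 0.739  3.7412] 21.575
```

View pics/w8.png

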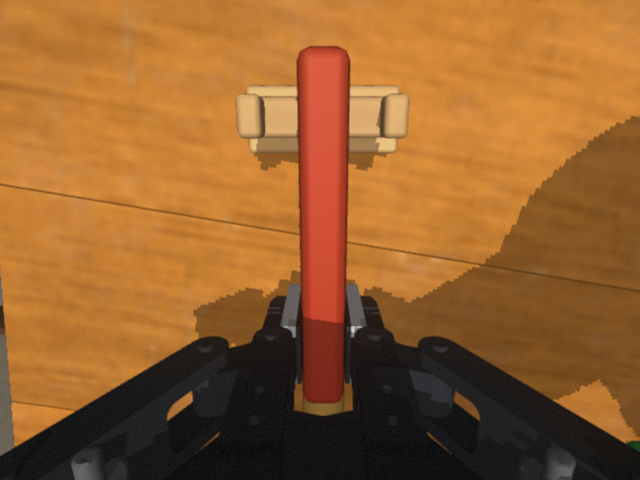

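View pics/s8.png

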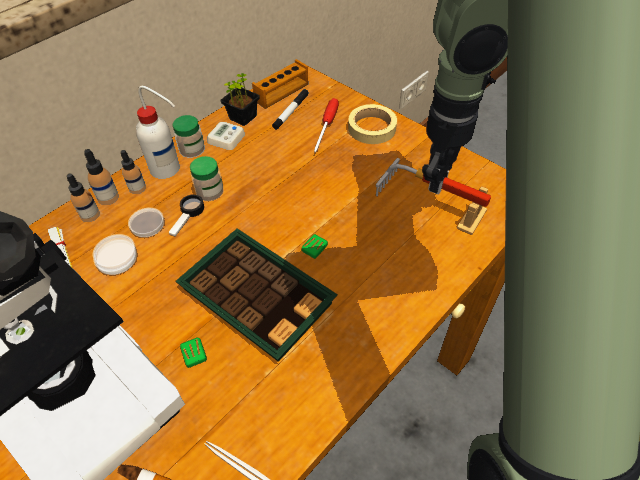

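The rake is in the saddle between the cheeks at (258…388, 115), with the handle at (298…349). Next I release it slowly, back off upwards and look again.

```bash
python3 - <<'E'
from u import *
p=np.array(bot.read_position())
bot.set_gripper(.35);bot.set_gripper(.6);print(bot.read_ft_force())
bot.move_linear(p+[0,0,.05],speed=.08);bot.move_linear(p+[0,0,.13],speed=.25)
q=np.array(bot.solve_ik([.42,-.33,.26],quat(.17,-1)));bot.goto_joints(q)
print(bot.read_clock());shot("wrist","w9");crop("c5");
a=cv2.imread("pics/w1.png");b=cv2.imread("pics/w9.png")
cv2.imwrite("pics/cmp.png",cv2.hconcat([cv2.resize(i[180:370,270:380],None,fx=3,fy=3) for i in(a,b)]))
from fit import *
for n in("w1","w9"):
    a=cv2.imread(f"pics/{n}.png");d=np.load(f"pics/{n}.npz");K,E=d["K"],d["E"]
    hsv=cv2.cvtColor(a,cv2.COLOR_BGR2HSV);h,s,v=[hsv[:,:,i].astype(int) for i in range(3)]
    m=((h<7)|(h>172))&(s>150)&(v>50);o=np.zeros_like(m);o[185:330,300:350]=m[185:330,300:350]
    print(n,fit([(blob(o),K,E)],(.125,.016,.02),.05,(.471,-.316,.17)))
j=np.array(bot.read_joint_positions())
E
python3 chk.py c5
```

```text
[0.4953 0.2721 0.3474]
24.125
w1 (array([ 0.472 , -0.3163,  0.1674]), np.float64(0.16880763182664327))
w9 (array([ 0.4723, -0.3159,  0.1758]), np.float64(0.16878455855675822))
s [294 293  28  25 338] tray [-0.0837 -0.0363] yaw 0.23226504860337144 err 0.5155536308107104
s [268 318  29  28 431] tray [-0.0831  0.0258] yaw -0.03818605281891528 err 0.364842500351002
t [275 273  20  16 274] tray [-0.0851 -0.0326] yaw -0.0005463123904554945 err 0.20296168672162224
t [244 274  21  17 321] tray [-0.0852  0.0282] yaw 0.04581754434082291 err 0.1088945072635244
```

View pics/cmp.png

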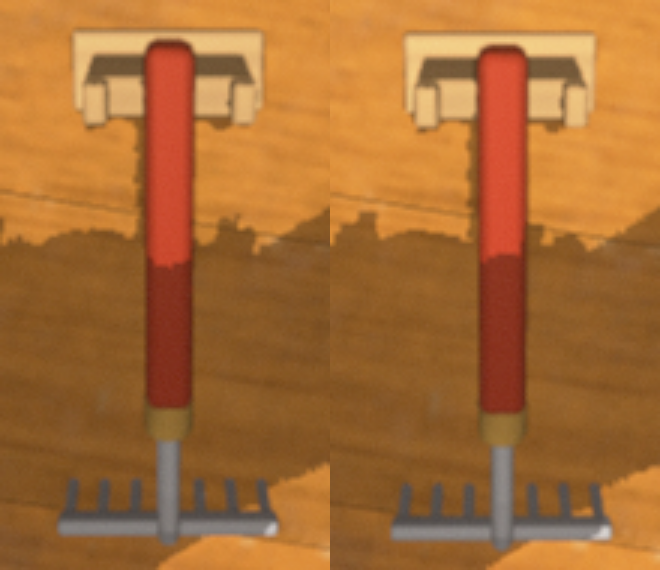

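View pics/c5.png

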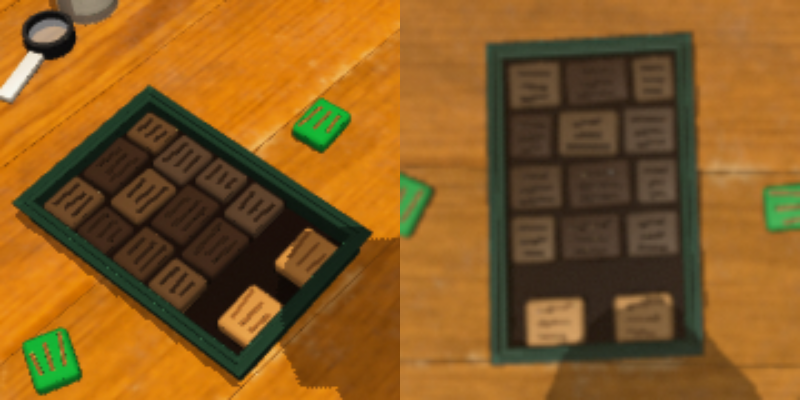

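Run:
```python
from u import *
bot.move_pose([.47,.04,.22],quat(.066,-1));print(bot.read_clock())
im,K,E=shot("wrist","w10")
cs=proj([TC+R.from_euler('z',TY).as_matrix()@np.array([-.084+a*.016,y+b*.02,.02]) for y in(-.0326,.028) for a,b in((1,1),(1,-1),(-1,-1),(-1,1))],K,E)
lo=cs.min(0).astype(int)-25;hi=cs.max(0).astype(int)+35
o=cv2.resize(im[lo[1]:hi[1],lo[0]:hi[0]],None,fx=4,fy=4,interpolation=cv2.INTER_CUBIC);o2=o.copy()
for i in(0,4): cv2.polylines(o2,[np.round((cs[i:i+4]-lo)*4).astype(int)],True,(255,0,0),1)
o=cv2.vconcat([o,o2]);k=min(1,600/o.shape[0],800/o.shape[1]);cv2.imwrite("pics/w10c.png",cv2.resize(o,None,fx=k,fy=k))
```

```text
25.675
```

View pics/w10c.png

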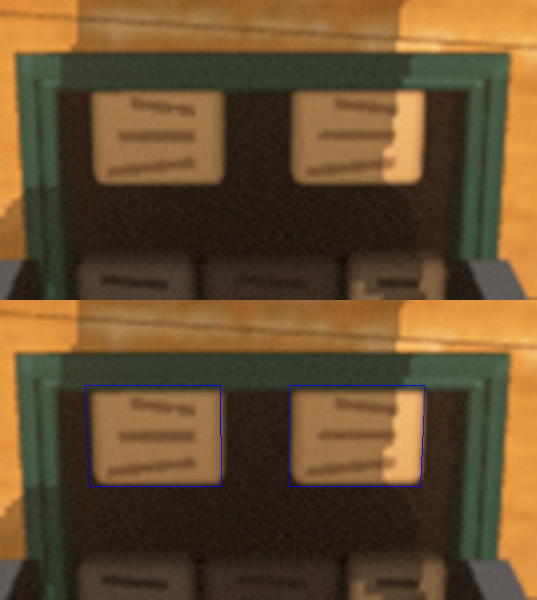

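Run:
```python
from cell import bot
bot.wait(.3);print(bot.read_joint_vel(),bot.read_clock());bot.close_job()
```

```text
[ 0.00443474 -0.00230894  0.00048797  0.00053808 -0.00052442  0.00159247] 26.025
the job is handed in; nothing more can be done
```

I raked both bark chips into the bare strip in one stroke and pressed them lightly with the tines. I then put the rake back in its rest and handed the job in at about 26 s of the 45 s. The hand-in gives no verdict.

**Chips:** Both lie flat in the strip against its front wall, centred at about tray x = -84 mm and y = -33 and +28 mm. The last wrist picture matches outlines of flat chips. Pressing them stopped within 1 mm of the height where the tines touched the mulch layer.

**Rake:** Its handle lies within about 1 mm and 0.5° of where it started, by comparing the same wrist view before and after.

**Checks that disagreed:**
- **Scene camera:** it gave one chip a turn of up to 13°. The front wall and a shadow partly hide that chip there. The top and wrist views show it straight.
- **Handle middle:** measured from the pictures, the grip point (100 mm behind the tines, 75 mm ahead of the saddle) lies about 30 mm ahead of the red handle's middle. I gripped about there, 102 mm behind the tines.
- **Tine height:** the tines touched the mulch 1.7 mm lower than expected, so I set the stroke height from that touch.

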